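# Drop the crossed locking knob into its keyed seat

## Task

One of the two brass knobs on the blue jig stands proud because its key lies across its slot. Take that knob by its grip and, without lifting it out of its recess, turn it under light pressure until the key lines up with the slot and it drops fully home like the other one, then let go. Leave the other knob seated as it is.

Things in the scene. Friction and masses are not known exactly. Their poses are not given: they have to be found in the camera images.
- jig: Blue slab fixed to the bench, 130 (x) x 320 (y) x 30 high; origin: centre of underside, z up. Two seats, at y = +105 and y = -105, x = 0: each a round recess 76 wide, 8 deep (floor at z = 22), and in its floor a slot 74 long along x, 32 wide, 12 deeper (floor at z = 10). A key enters with 6 mm play each way, within 10 degrees of the slot's direction, either way round. White V lines lie between the seats.
- knob: The proud brass knob, 0.26 kg, loose, 54 high, in either seat. Foot: key bar 60 (x) x 20 (y) x 14 high; above a thin stem, an upright flat grip 40 (x) x 14 thick (y), z 20 to 54, to pinch across its thickness. Origin: centre of the key's underside, z up. It rests on the recess floor (origin 22 above the bench), key 37 to 90 degrees off the slot, either way; home, its origin is 10 above the bench.
- home_knob: The other brass knob, same shape and axes, already home in the other seat with its key in the slot: origin 10 above the bench, top of its grip 64 (the proud knob's is 76). Leave it there.
There are look-alikes about, which are no part of the job. What is shaped like the knob but purple is not meant. Leave any purple look-alike of the home_knob alone.

How it is judged:
By the outcome, as a careful person would: the job done as asked, in the order asked, and still so for the second after the job is handed in, with the robot touching nothing.
It also fails if it takes over 32 s, if anything falls off the work surface, if the arm or the gripper's body presses on something with over 40 N, if the wrist force passes 120 N, or if a joint passes its speed limit or range.

## Robot

A 6-joint arm with a two-finger parallel gripper is mounted at the origin on the work surface. World frame = base frame: x ahead of the robot, y to its left, z up, the work surface at z = 0. Lengths are in mm, angles in rad, forces in N, time in s.
With the tool pointing down it reaches from about 325 to 875 mm from the base axis. Payload 4.4 kg.
Tool frame: the origin (TCP) lies between the finger pads; the fingertips stand ctrl.tcp_to_tips ahead of it and the grasp point (between the pads) lies 3 mm ahead of it (ctrl.tcp_to_tips is the distance from the TCP to the fingertips, in mm); z points along the fingers, x is the direction in which the jaws open and shut, and the axes are right-handed (so a half turn about z gives the same grasp; the last joint's range is limited). The gripper opens to 85 mm and grips with 20 to 120 N. Pads are 22 mm wide; open, the fingers measure 114 mm over their backs; the gripper's body (76 mm by 85 mm) begins 54 mm behind the grasp point. The pads swing forward as they close: fully open they stand 13 mm farther back than shut.
Start: joints at [-1.302, 0.207, 1.542, -0, 1.393, -0.15], TCP at [233.82, -525.314, 221.182] pointing down, gripper open.
Joint ranges: [-2.73, 2.73], [-0.86, 2.22], [0.23, 2.46], [-1.11, 4.25], [0.08, 2.63], [-2.82, 2.82]. Speed limits (rad/s): [2.79, 2.79, 3.14, 3.14, 3.14, 3.14].

## Interface

Orientations are given as a rotation vector (axis times angle).
In Python, from rig import ctrl gives the robot as it stands.
- The arm moves only by the tool apply_moves, never from a script. Its argument "plan" is a list that holds one entry, the list of rows, each a list of 5 numbers: the shift along the tool's x, y, z in mm, then the turn about the tool's z in degrees, then the opening, from 0 (shut) to 1 (fully open). A call has 1 to 12 rows; each row is the pose to reach, as a shift and turn from the pose commanded when the call began, along the tool's axes at that moment; what a row does not reach only later rows make up. A row lasts 1/8 s, in which the tool goes at most 62.5 mm and 10.7 degrees, less where a joint would pass 70% of its speed; a pose out of reach is approached as far as the arm can. A call with a gripper value outside its range is refused whole. The fingers move at their own pace and stop on an object; "force" is the grip in N (left out, the last holds). Time passes only in rows, so rows that repeat a pose let the fingers close. It gives the time, the measured TCP pose, the force and the opening at its end, in the units of the state.
- ctrl.observe(): the state, without advancing time (a new reading comes with each control period).
- ctrl.camera(name): name is "side" or "top" or "wrist"; returns (picture, depth): 400x640x3 uint8, red, green, blue; 400x640 float32, mm along the optical axis (not along the pixel's ray), 0 where there is no reading.
- ctrl.calibration(name): a dict with "fx", "fy", "cx", "cy" (pixels), "R" (3x3) and "t" (3): a world point X has camera coordinates R X + t. Camera axes: x right, y down, z forward; pixel columns grow to the right and rows downward; lengths in mm; the calibration is good to about 2 mm. A picture is of the moment at which its call begins: read the wrist's pose just before it. calibration takes no time and is no camera call; for the wrist camera it gives the pose at the moment of the call.
- ctrl.close_job(): hands the job in, once; it reports no verdict.
Trained networks look in the newest picture that a camera, given by its name, has taken for a name from the list of things; names that differ only in an ending like _2 or _b are one class to them, and where a whole thing is asked for, a point or a joint stands for the part that bears it (a point fixed in the world has none). Each returns a list of dicts, best first, with "p" (0 to 1); they miss things now and then, are a little off and sometimes report something else, mostly with a low value. They report only what shows in the picture. A call takes as long as a camera call. They do not tell look-alikes from the thing itself.
- ctrl.masks_of(camera, name): "mask" (400x640 bool, what is visible of it).
- ctrl.tip_of(camera, name): "at" ([x, y, z] in mm, in world coordinates, good to about 4 mm: a listed point, or the origin of a listed thing).
The state is a dict: "clock": time; "joints": joint angles; "joint_velocities": joint speeds; "tau": joint torques, N m; "position": TCP position; "ee_rot": TCP orientation; "ft_force": force on the tool from outside, world axes, zero at the start; "ft_torque": the same for the moment, N m; "finger_gap": opening from 0.0 (shut) to 1.0 (fully open).
Only numpy, scipy, OpenCV 4.12 (cv2) and the standard library are available. Lean on these libraries where they do the work, as an engineer would, in place of code of your own. Each camera call takes 0.05 s, during which the arm holds its last target.

## Working session

There is one attempt and no reset: what is moved stays moved. The work goes in short steps, Python scripts to look and compute and a tool call to move; the robot and the scene stay as the last step left them, time stands still between calls to the robot, and variables do not carry over. Pictures are saved under pics/ and viewed, and the job is handed in when it is done.

Besides the shell and the picture viewer there is one more tool, called after ">>>" by a JSON object that holds its "method" and its "body". apply_moves: Moves the arm, as the interface text tells. Its arguments: {"type":"object","properties":{"plan":{"type":"array"},"force":{"type":"number"}},"required":["plan"]}

```bash
mkdir -p pics; ls; python3 - <<'E'
from rig import ctrl
import cv2,numpy as np
print(ctrl.observe(),ctrl.tcp_to_tips)
for n in ["top","side"]:
    im,d=ctrl.camera(n); cv2.imwrite(f"pics/{n}0.png",im[:,:,::-1]); np.save(f"{n}0.npy",d)
    for k in ["jig","knob","home_knob"]:
        try: print(n,k,[(r["at"],r["p"]) for r in ctrl.tip_of(n,k)])
        except Exception as e: print(e)
E
```

```text
pics
{'clock': 0.0, 'joints': array([-1.30248358e+00,  2.07440722e-01,  1.54297687e+00, -9.91330682e-07,
        1.39350980e+00, -1.50488694e-01]), 'joint_velocities': array([-0.00040754,  0.00030641, -0.00151709,  0.00024036,  0.00035925,
        0.00270475]), 'tau': array([ 1.19000892e-03, -3.83026743e+01, -2.91599035e+01, -2.43107770e-04,
        1.04074224e-02,  6.23761437e-06]), 'position': array([ 233.61528621, -524.53474274,  220.00316798]), 'ee_rot': array([-2.63339407,  1.710291  ,  0.0027411 ]), 'ft_force': array([-0.19855454, -0.50258642, -0.14707126]), 'ft_torque': array([ 0.03655693, -0.01898041, -0.01496205]), 'finger_gap': 0.9978399209820789} 22.0
top jig [([601.7, 40.2, 1.3], 0.83)]
top knob [([458.3, -180.8, 0.7], 0.71), ([590.9, -66.3, 23.3], 0.63)]
top home_knob [([612.3, 148.0, 13.9], 0.82), ([611.2, 278.4, -2.0], 0.64)]
side jig [([596.5, 40.4, -0.1], 0.86)]
side knob [([597.6, -63.4, 18.8], 0.92)]
side home_knob [([612.0, 148.2, 7.6], 0.92), ([606.1, 279.1, 6.4], 0.66)]
```

View pics/top0.png

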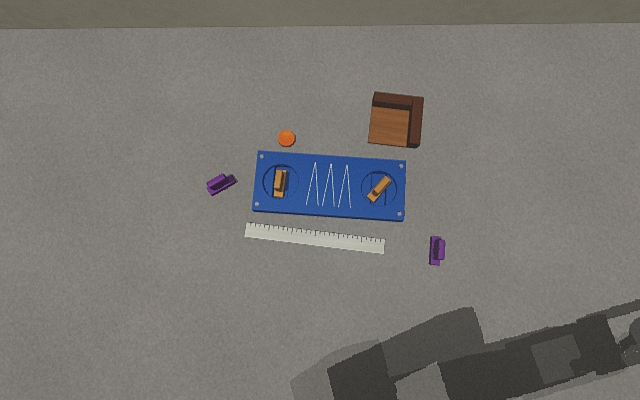

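View pics/side0.png

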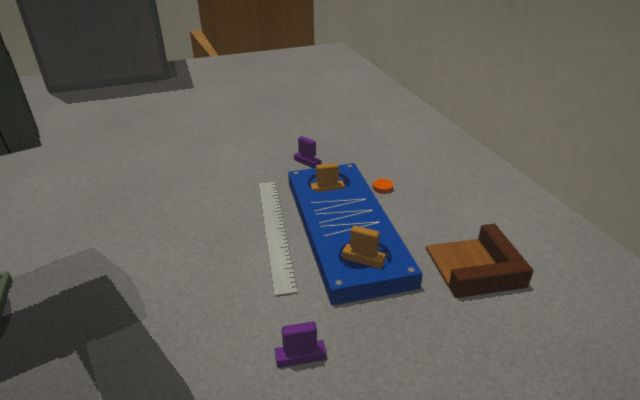

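The top view shows the proud knob at about (378,188), turned across its slot, and the home knob at (280,183). The purple look-alikes are at (221,184) and (437,250). Next I'll measure the yaws.

```bash
cat > h.py <<'E'
import numpy as np,cv2
def world(c,d,m):
    v,u=np.nonzero(m&(d>0)); z=d[v,u]
    P=np.c_[(u-c["cx"])/c["fx"]*z,(v-c["cy"])/c["fy"]*z,z]
    return (P-np.array(c["t"]))@np.array(c["R"])
def hsv(im): return cv2.cvtColor(im,cv2.COLOR_RGB2HSV)
def brass(im):
    h=hsv(im); return (h[...,0]>8)&(h[...,0]<28)&(h[...,1]>130)&(h[...,2]>80)
def blue(im):
    h=hsv(im); return (h[...,0]>100)&(h[...,0]<128)&(h[...,1]>130)
def rect(P):
    (c,s,a)=cv2.minAreaRect(P[:,:2].astype(np.float32)); 
    b=a if s[0]>=s[1] else a+90
    return np.round(c,1),np.round(s,1),round((b+90)%180-90,1)
E
python3 - <<'E'
from rig import ctrl
from h import *
for n in ["top","side"]:
    im=cv2.imread(f"pics/{n}0.png")[:,:,::-1].copy(); d=np.load(f"{n}0.npy"); c=ctrl.calibration(n)
    P=world(c,d,blue(im)); P=P[(P[:,2]>20)&(P[:,2]<40)&(abs(P[:,1]-40)<190)&(abs(P[:,0]-600)<110)]; print(n,"jig",rect(P),np.median(P[:,2]))
    B=world(c,d,brass(im))
    for k,xy in dict(knob=(597,-64),home=(612,148)).items():
        Q=B[np.hypot(*(B[:,:2]-xy).T)<50]
        zt=np.percentile(Q[:,2],97); T=Q[Q[:,2]>zt-6]; print(k,len(Q),zt,rect(T)); L=Q[Q[:,2]<42]; print("  low",len(L),rect(L) if len(L)>3 else 0)
E
```

```text
top jig (array([602.8,  39. ]), array([320.4, 129.7]), 85.1) 30.53100003258081
knob 208 78.55584226623205 (array([592.3, -65. ]), array([13.7, 37.7]), -41.6)
  low 84 (array([591.2, -64.2]), array([18.8, 56.6]), -42.1)
home 198 66.99217917824947 (array([609.1, 144.6]), array([12.4, 36.5]), -8.8)
  low 87 (array([609.1, 144.9]), array([18.5, 58.6]), -8.1)
side jig (array([601.8,  41.2]), array([323.4, 130.8]), 85.3) 29.73587043218512
knob 384 76.82040132967391 (array([591. , -64.2]), array([12.3, 37.5]), -40.3)
  low 200 (array([590.8, -63.2]), array([21.1, 59.4]), -43.2)
home 221 64.80552957731642 (array([607.8, 145.9]), array([14.1, 38.4]), -5.1)
  low 120 (array([608.2, 145.2]), array([59.3, 27.5]), 0.3)
```

```bash
cat > t.py <<'E'
from rig import ctrl
import numpy as np
from scipy.spatial.transform import Rotation as Ro
def delta(p,yaw):
    s=ctrl.observe(); R=Ro.from_rotvec(s["ee_rot"]).as_matrix()
    print("clock",s["clock"],"pos",s["position"],"tool x yaw",np.degrees(np.arctan2(R[1,0],R[0,0])),"z",R[:,2].round(3),"F",s["ft_force"].round(1),"gap",s["finger_gap"].round(3),"j",s["joints"].round(2))
    print("shift",(R.T@(np.array(p)-s["position"])).round(1),"turn",-((yaw-np.degrees(np.arctan2(R[1,0],R[0,0]))+90)%180-90))
E
python3 -c "
from t import *
delta([592,-64.6,170],48)"
```

```text
Traceback (most recent call last):
  File "t.py", line 6, in delta
    print("clock",s["clock"],"pos",s["position"],"tool x yaw",np.degrees(np.arctan2(R[1,0],R[0,0])),"z",R[:,2].round(3),"F",s["ft_force"].round(1),"gap",s["finger_gap"].round(3),"j",s["joints"].round(2))
                                                                                                                                                         ^^^^^^^^^^^^^^^^^^^^^
AttributeError: 'float' object has no attribute 'round'
```

```bash
sed -i 's/s\["finger_gap"\].round(3)/s["finger_gap"]/' t.py
python3 -c "
from t import *
delta([592,-64.6,170],48)"
```

```text
clock 0.4 pos [ 233.80064927 -525.18320775  220.99533318] tool x yaw -66.00331396642338 z [-0.  0. -1.] F [-0.1  0.7 -0.1] gap 1.003981027029607 j [-1.3   0.21  1.54  0.    1.39 -0.15]
shift [-275.1 -514.5   51.1] turn 65.99668603357662
```

>>> {"method": "apply_moves", "body": {"plan": [[[-25,-47,5,6,1],[-50,-93,9,12,1],[-75,-140,14,18,1],[-100,-187,19,24,1],[-125,-234,23,30,1],[-150,-281,28,36,1],[-175,-327,33,42,1],[-200,-374,37,48,1],[-225,-421,42,54,1],[-250,-468,46,60,1],[-275,-514,51,66,1],[-275,-514,51,66,1]]], "force": 30}}

```text
clock: 1.9
position: [592.8, -61.9, 169.6]
ee_rot: [-1.285, 2.867, 0.001]
ft_force: [-0.8, 0.1, -0.0]
finger_gap: 0.998
```

```bash
python3 - <<'E'
from t import *
from h import *
c=ctrl.calibration("wrist"); im,d=ctrl.camera("wrist"); cv2.imwrite("pics/w1.png",im[:,:,::-1])
B=world(c,d,brass(im)); Q=B[np.hypot(*(B[:,:2]-[592,-64.6]).T)<50]
zt=np.percentile(Q[:,2],97); T=Q[Q[:,2]>zt-5]; print(len(Q),zt,rect(T)); L=Q[Q[:,2]<42]; print(len(L),rect(L) if len(L)>3 else 0)
delta([592,-64.6,70],48)
E
```

```text
1506 77.02318354337193 (array([591.6, -66.6]), array([13.5, 39.2]), -41.9)
495 (array([589.2, -64.2]), array([19.7, 66.1]), -40.3)
clock 1.95 pos [591.91409966 -63.59318745 169.70999806] tool x yaw -131.78941912949995 z [-0.001 -0.    -1.   ] F [ 0.3 -0.1  0.5] gap 0.9998482799174431 j [-0.25  0.29  1.54 -0.    1.31  2.05]
shift [ 0.6 -0.8 99.7] turn 0.2105808705000527
```

View pics/w1.png

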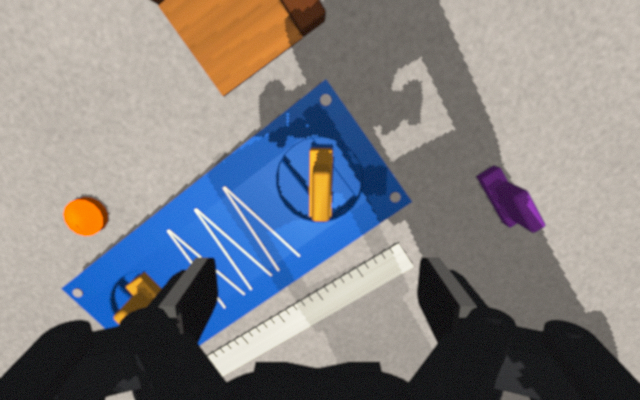

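The wrist view shows the proud knob's grip at (320,183), centred between the jaws and square to them. The yaw of -42° matches the other views, so I'll descend and grip.

>>> {"method": "apply_moves", "body": {"plan": [[[0,0,40,0,1],[1,0,75,0,0.8],[1,0,99,0,0.6],[1,0,99,0,0.6],[1,0,99,0,0],[1,0,99,0,0],[1,0,99,0,0],[1,0,99,0,0],[1,0,99,0,0]]], "force": 35}}

```text
clock: 3.08
position: [591.0, -65.7, 71.4]
ee_rot: [-1.278, 2.87, -0.0]
ft_force: [-0.5, -0.3, -0.7]
finger_gap: -0.001
```

```bash
python3 - <<'E'
from t import *
import cv2
im,d=ctrl.camera("side"); cv2.imwrite("pics/s1.png",cv2.resize(im[130:310,230:470,::-1],None,fx=3,fy=3))
delta([593.5,-64.6,70],48)
E
```

```text
clock 3.125 pos [590.92671177 -65.73861299  71.26853277] tool x yaw -131.99659570710736 z [ 0. -0. -1.] F [-0.2  0.5  0.1] gap -0.0016053493268525214 j [-0.26  0.41  1.62 -0.    1.12  2.05]
shift [-2.6 -1.2  1.3] turn 0.00340429289263966
```

View pics/s1.png

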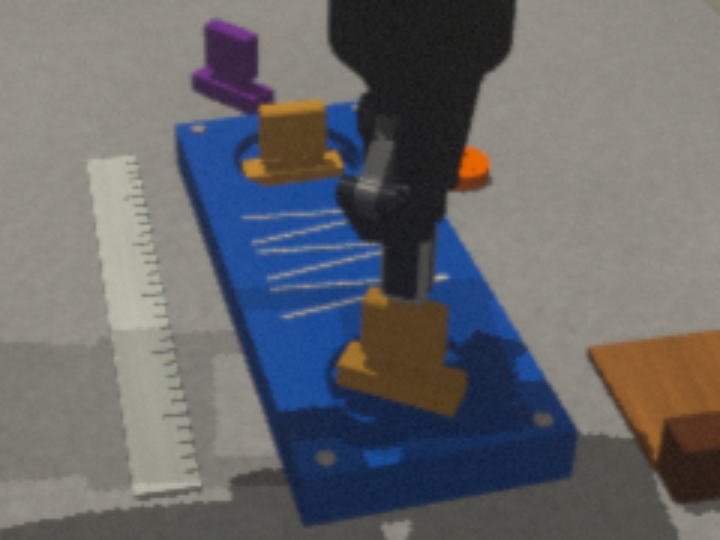

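The jaws shut completely (gap 0), so they missed the grip. I need to find out where the knob and the fingertips are.

```bash
python3 - <<'E'
from t import *
from h import *
for n in ["side","top"]:
    c=ctrl.calibration(n); im,d=ctrl.camera(n); cv2.imwrite(f"pics/{n}2.png",im[:,:,::-1])
    p=ctrl.observe()["position"]
    for nm,X in dict(tcp=p,tip=p-[0,0,22]).items():
        q=np.array(c["R"])@X+np.array(c["t"]); u,v=c["fx"]*q[0]/q[2]+c["cx"],c["fy"]*q[1]/q[2]+c["cy"]; print(n,nm,u,v,"crop",(u-230)*3,(v-130)*3,"z",q[2],"depth",d[int(v),int(u)])
    B=world(c,d,brass(im)); Q=B[np.hypot(*(B[:,:2]-[592,-64.6]).T)<50]
    zt=np.percentile(Q[:,2],97); T=Q[Q[:,2]>zt-6]; print(len(Q),zt,rect(T)); L=Q[Q[:,2]<42]; print(len(L),rect(L) if len(L)>3 else 0)
    # dark gripper pts low
    g=hsv(im); D=world(c,d,(g[...,2]<200)&(g[...,1]<90)); D=D[(np.hypot(*(D[:,:2]-[592,-64.6]).T)<70)&(D[:,2]>50)&(D[:,2]<110)]
    print("dark",len(D),D[np.argsort(D[:,2])[:12]].round(0).tolist())
E
```

```text
side tcp 364.97799883257045 234.0568485516856 crop 404.93399649771135 312.1705456550568 z 649.0387471172004 depth 646.7162
side tip 364.3445008857729 246.32497344842932 crop 403.0335026573187 348.97492034528796 z 661.1707414590079 depth 656.4557
973 75.98752713369218 (array([598.3, -52.5]), array([44.9, 36.8]), 58.3)
434 (array([591.4, -63.1]), array([21.9, 59.3]), -41.2)
dark 285 [[609.0, -72.0, 50.0], [609.0, -73.0, 52.0], [573.0, -54.0, 53.0], [574.0, -54.0, 55.0], [608.0, -73.0, 55.0], [608.0, -73.0, 56.0], [574.0, -54.0, 56.0], [573.0, -54.0, 59.0], [574.0, -53.0, 59.0], [607.0, -75.0, 60.0], [608.0, -73.0, 60.0], [573.0, -55.0, 62.0]]
top tcp 381.6258078842027 185.2501445804756 crop 454.87742365260806 165.75043374142678 z 774.1954779072639 depth 341.60245
top tip 379.97651324421463 187.53210719005511 crop 449.9295397326439 172.59632157016534 z 795.8234075204355 depth 339.53024Traceback (most recent call last):
  File "<stdin>", line 9, in <module>
    return _quantile_unchecked(
        a, q, axis, out, overwrite_input, method, keepdims, weights)
    return _ureduce(a,
                    func=_quantile_ureduce_func,
    ...<5 lines>...
                    overwrite_input=overwrite_input,
                    method=method)
    r = func(a, **kwargs)
    result = _quantile(arr,
                       quantiles=q,
    ...<2 lines>...
                       out=out,
                       weights=wgt)
    slices_having_nans = np.isnan(arr[-1, ...])
                                  ~~~^^^^^^^^^
IndexError: index -1 is out of bounds for axis 0 with size 0
```

```bash
python3 - <<'E'
from rig import ctrl
import cv2,numpy as np
im=cv2.imread("pics/side2.png"); cv2.imwrite("pics/s2z.png",cv2.resize(im[150:280,310:430],None,fx=5,fy=4.6,interpolation=cv2.INTER_CUBIC))
im,d=ctrl.camera("wrist"); cv2.imwrite("pics/w2.png",im[:,:,::-1]); np.save("w2.npy",d)
E
```

```text
(no output)
```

View pics/s2z.png

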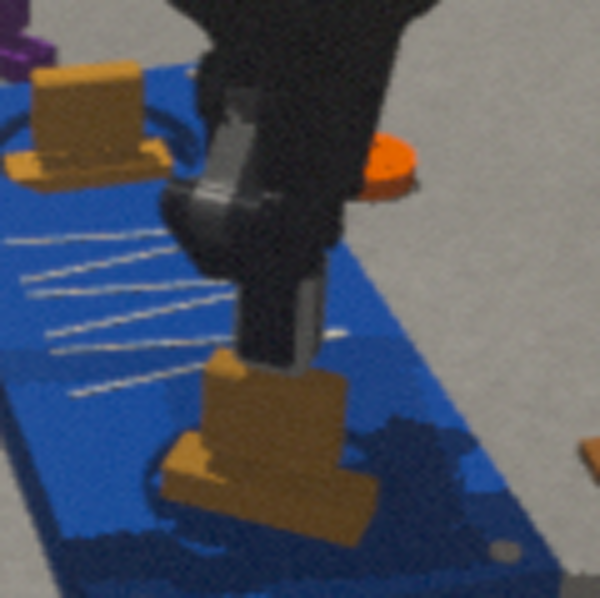

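View pics/w2.png

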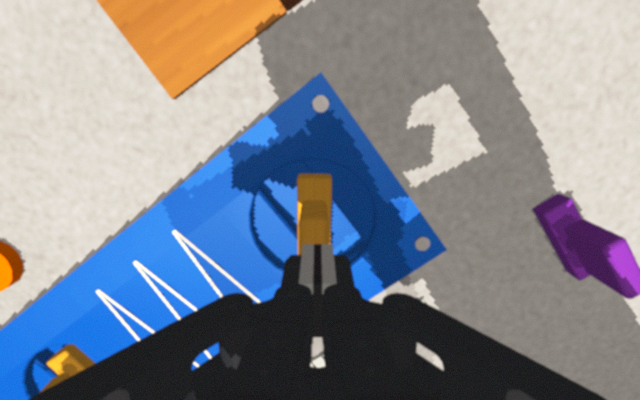

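The fingers have shut just over the top of the grip. The tips are higher than tcp_to_tips implies, so I'll measure them with the wrist and side depth.

```bash
python3 - <<'E'
from t import *
from h import *
d=np.load("w2.npy"); c=ctrl.calibration("wrist")
def pts(c,d,uv): 
    for u,v in uv:
        m=np.zeros(d.shape,bool); m[v,u]=1; print((u,v),world(c,d,m).round(1))
pts(c,d,[(303,262),(335,262),(300,285),(318,285),(318,260),(315,230),(315,190),(290,262),(346,262)])
im,d=ctrl.camera("side"); c=ctrl.calibration("side"); print("side")
pts(c,d,[(310+x//5,150+int(y/4.6)) for x,y in [(265,355),(265,340),(265,300),(308,350),(308,300),(270,390),(225,365),(335,380)]])
print(ctrl.tcp_to_tips, [k for k in dir(ctrl) if k[0]!='_'])
E
```

```text
(303, 262) [[602.8 -71.1 103.7]]
(335, 262) [[591.1 -78.   95.8]]
(300, 285) [[603.3 -71.2 121.3]]
(318, 285) [[597.9 -74.5 118.4]]
(318, 260) [[598.9 -75.5 102.2]]
(315, 230) [[601.3 -75.9  75.7]]
(315, 190) [[607.7 -81.4  35.9]]
(290, 262) [[603.4 -63.9  95.3]]
(346, 262) [[587.5 -81.1  94.6]]
side
(363, 227) [[582.8 -75.9  92.8]]
(363, 223) [[582.9 -75.   98.9]]
(363, 215) [[583.6 -72.2 110. ]]
(371, 226) [[593.6 -77.9  93.3]]
(371, 215) [[594.1 -74.8 109.3]]
(364, 234) [[588.3 -68.2  73.8]]
(355, 229) [[579.2 -57.3  76.9]]
(377, 232) [[605.6 -72.9  76.3]]
22.0 ['PlanningError', 'calibration', 'camera', 'close_job', 'masks_of', 'observe', 'tcp_to_tips', 'tip_of']
```

Both cameras put the shut fingertips at z≈90 with the TCP reported at 71. That is about 40 mm higher than the stated tool length gives, while x and y agree. The grip wasn't touched. I'll open the jaws, go about 37 mm lower and watch the force.

>>> {"method": "apply_moves", "body": {"plan": [[[0,0,0,0,0.6],[0,0,0,0,0.6],[0,0,0,0,0.6],[0,0,0,0,0.6],[0,0,8,0,0.6],[0,0,16,0,0.6],[0,0,24,0,0.6],[0,0,24,0,0.6]]]}}

```text
clock: 4.32
position: [589.8, -65.5, 45.8]
ee_rot: [1.277, -2.868, -0.003]
ft_force: [0.7, -0.2, -0.3]
finger_gap: 0.598
```

```bash
python3 - <<'E'
from t import *
import cv2
im,d=ctrl.camera("side"); cv2.imwrite("pics/s3.png",cv2.resize(im[150:280,310:430,::-1],None,fx=5,fy=4.6,interpolation=cv2.INTER_CUBIC))
im,d=ctrl.camera("wrist"); cv2.imwrite("pics/w3.png",im[:,:,::-1])
delta([592,-65.5,35],48)
E
```

```text
clock 4.425 pos [590.78996267 -65.76370773  46.91479905] tool x yaw -132.00527526372167 z [-0.  0. -1.] F [0.7 0.1 0.2] gap 0.6007749679048415 j [-0.26  0.44  1.63  0.    1.07  2.05]
shift [-1.  -0.7 11.9] turn -0.005275263721671308
```

View pics/s3.png

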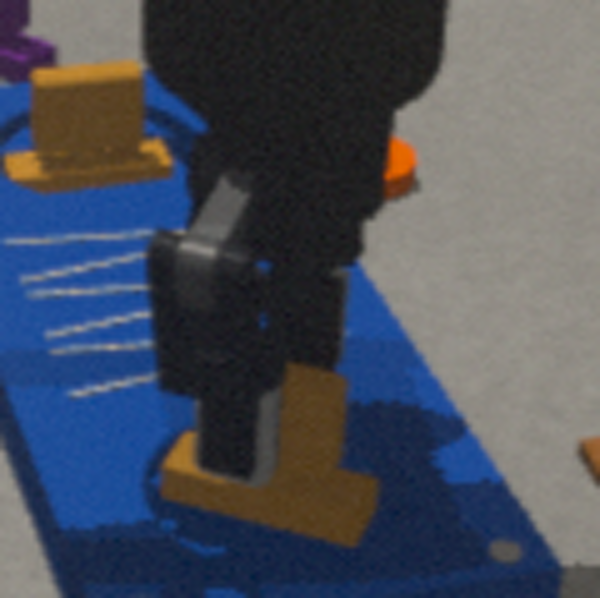

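View pics/w3.png

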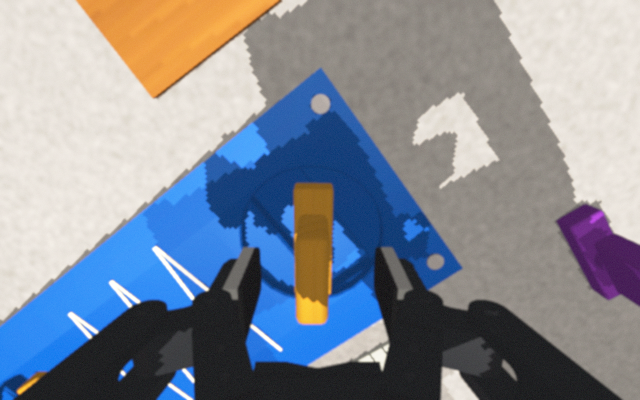

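The fingers now straddle the grip, with the near pad in front of it at crop (240,440). I'll go 11 mm lower and close.

>>> {"method": "apply_moves", "body": {"plan": [[[0,0,6,0,0.6],[0,0,11,0,0.6],[0,0,11,0,0.4],[0,0,11,0,0],[0,0,11,0,0],[0,0,11,0,0],[0,0,11,0,0],[0,0,11,0,0]]], "force": 35}}

```text
clock: 5.42
position: [591.0, -65.8, 36.3]
ee_rot: [-1.277, 2.87, -0.0]
ft_force: [0.3, 1.3, -0.7]
finger_gap: 0.152
```

```bash
python3 - <<'E'
from t import *
import cv2
im,d=ctrl.camera("side"); cv2.imwrite("pics/s4.png",cv2.resize(im[150:280,310:430,::-1],None,fx=5,fy=4.6,interpolation=cv2.INTER_CUBIC))
delta([593.5,-64.6,35],48)
E
```

```text
clock 5.475 pos [591.0521063  -65.77870711  36.30667239] tool x yaw -132.00669541479112 z [ 0.  0. -1.] F [-0.2  1.1 -0.6] gap 0.15348582056941004 j [-0.26  0.46  1.63  0.    1.05  2.05]
shift [-2.5 -1.   1.3] turn -0.006695414791124676
```

View pics/s4.png

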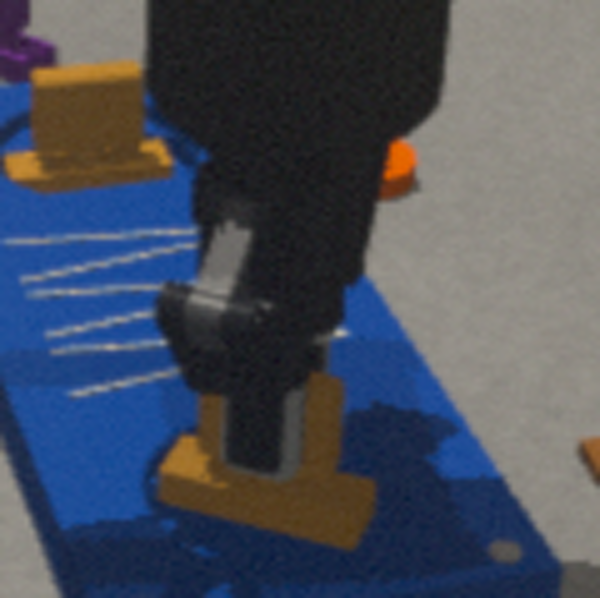

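The grip is held (gap 0.153, about 13 mm). Now I'll apply light downward pressure and turn CCW from above (tool turn negative), moving gradually to the seat centre.

>>> {"method": "apply_moves", "body": {"plan": [[[0,0,1,0,0],[0,0,2,-4,0],[-1,0,2,-9,0],[-1,-1,2,-14,0],[-2,-1,2,-19,0],[-2,-1,2,-23,0],[-2,-1,2,-23,0]]]}}

```text
clock: 6.35
position: [594.3, -65.1, 35.1]
ee_rot: [-1.823, 2.556, -0.004]
ft_force: [1.1, 1.2, 3.2]
finger_gap: 0.156
```

```bash
python3 - <<'E'
from t import *
delta([593.5,-64.6,24],85)
E
```

```text
clock 6.35 pos [594.31227486 -65.1271111   35.13571738] tool x yaw -109.02341659234553 z [ 0.003 -0.001 -1.   ] F [1.1 1.2 3.2] gap 0.15624949411577232 j [-0.25  0.46  1.63 -0.    1.05  1.65]
shift [-0.2  1.  11.1] turn -14.02341659234554
```

>>> {"method": "apply_moves", "body": {"plan": [[[0,0,1,-4,0],[0,0,1,-8,0],[0,0,2,-12,0],[0,0,3,-14,0],[0,0,3,-14,0]]]}}

```text
clock: 6.98
position: [592.0, -64.9, 30.2]
ee_rot: [2.12, -2.316, -0.003]
ft_force: [-0.2, 0.2, -2.3]
finger_gap: 0.154
```

```bash
python3 - <<'E'
from t import *
delta([593.5,-64.6,24],85)
E
```

```text
clock 6.975 pos [591.99843216 -64.94382071  30.22751302] tool x yaw -95.0652796438663 z [-0.002  0.    -1.   ] F [-0.2  0.2 -2.3] gap 0.15395053956725144 j [-0.25  0.47  1.63 -0.    1.05  1.4 ]
shift [-0.5 -1.5  6.2] turn -0.06527964386629037
```

The tool is now 5 mm lower with no reaction force, so the key is entering the slot. I'll follow it down.

>>> {"method": "apply_moves", "body": {"plan": [[[0,0,2,0,0],[0,0,4,0,0],[0,0,6,0,0],[0,0,7,0,0],[0,0,7,0,0]]]}}

```text
clock: 7.6
position: [593.0, -65.0, 24.3]
ee_rot: [2.122, -2.316, -0.0]
ft_force: [-0.5, -0.2, -1.4]
finger_gap: 0.155
```

```bash
python3 - <<'E'
from t import *
from h import *
delta([593.5,-64.6,24],85)
im,d=ctrl.camera("side");c=ctrl.calibration("side"); cv2.imwrite("pics/s5.png",cv2.resize(im[150:280,310:430,::-1],None,fx=5,fy=4.6,interpolation=cv2.INTER_CUBIC))
B=world(c,d,brass(im)); Q=B[np.hypot(*(B[:,:2]-[592,-64.6]).T)<40];print(np.percentile(Q[:,2],[50,90,97,99]))
E
```

```text
clock 7.6 pos [592.9744917  -64.98090014  24.31572306] tool x yaw -95.00613607081557 z [-0. -0. -1.] F [-0.5 -0.2 -1.4] gap 0.1552875968498791 j [-0.25  0.48  1.63 -0.    1.03  1.4 ]
shift [-0.4 -0.5  0.3] turn -0.006136070815557559
[24.15694296 57.57749624 63.95007456 64.87985733]
```

View pics/s5.png

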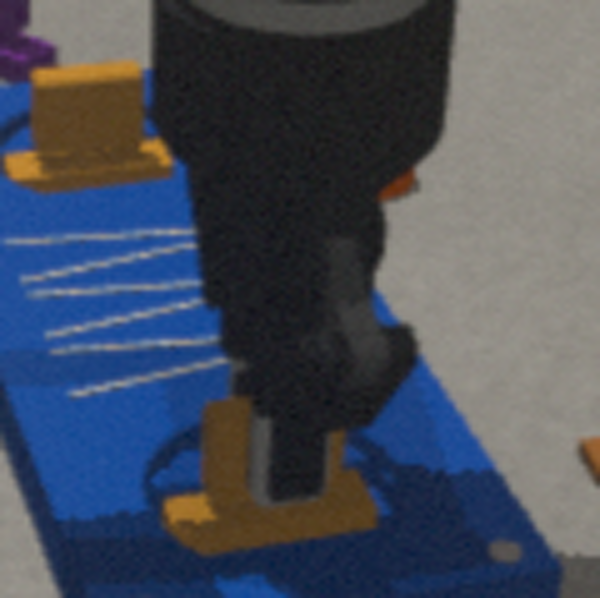

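The top of the grip now reads about 64–65, which is home. A small press down will confirm the bottom, then I'll release and retreat.

>>> {"method": "apply_moves", "body": {"plan": [[[0,0,1,0,0],[0,0,2,0,0],[0,0,2,0,0]]]}}

```text
clock: 8.02
position: [593.2, -65.0, 24.1]
ee_rot: [2.122, -2.316, -0.0]
ft_force: [-3.5, 1.1, 9.3]
finger_gap: 0.158
```

>>> {"method": "apply_moves", "body": {"plan": [[[0,0,-1,0,0.5],[0,0,-1,0,0.5],[0,0,-1,0,0.5],[0,0,-1,0,0.5],[0,0,-15,0,0.5],[0,0,-35,0,0.5],[0,0,-75,0,0.5],[0,0,-130,0,0.5],[0,0,-170,0,0.5],[0,0,-170,0,0.5]]]}}

```text
clock: 9.28
position: [596.8, -65.9, 199.5]
ee_rot: [-2.118, 2.311, -0.017]
ft_force: [0.4, 0.4, -0.5]
finger_gap: 0.498
```

```bash
python3 - <<'E'
from t import *
from h import *
delta([593.5,-64.6,24],85)
for n in ["side","wrist"]:
    c=ctrl.calibration(n);im,d=ctrl.camera(n); cv2.imwrite(f"pics/{n}6.png",im[:,:,::-1])
    B=world(c,d,brass(im))
    for k,xy in dict(knob=(593,-64),home=(609,145)).items():
        Q=B[np.hypot(*(B[:,:2]-xy).T)<45]
        if len(Q)<20: continue
        zt=np.percentile(Q[:,2],97); T=Q[Q[:,2]>zt-5]; print(n,k,zt,rect(T))
E
```

```text
clock 9.275 pos [596.75407251 -65.8712017  199.50653484] tool x yaw -94.99624482921543 z [ 0.012 -0.003 -1.   ] F [ 0.4  0.4 -0.5] gap 0.49821246877093345 j [-0.25  0.27  1.51 -0.    1.35  1.4 ]
shift [ -1.4   5.6 175.4] turn 0.0037551707845864257
side knob 64.47451181029543 (array([590.9, -65.4]), array([14. , 38.2]), -7.4)
side home 64.37927004645415 (array([607.7, 145.3]), array([13.3, 38.1]), -8.9)
wrist knob 65.0494313128891 (array([591.8, -67.1]), array([14. , 40.1]), -5.4)
wrist home 64.76165978770759 (array([609.3, 143.4]), array([15.3, 38.9]), -8.0)
```

View pics/side6.png

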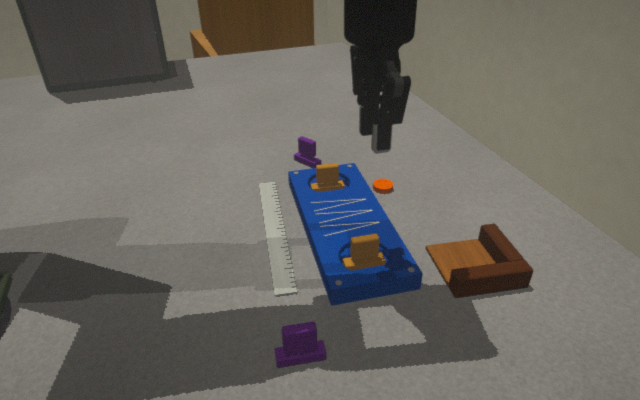

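View pics/wrist6.png

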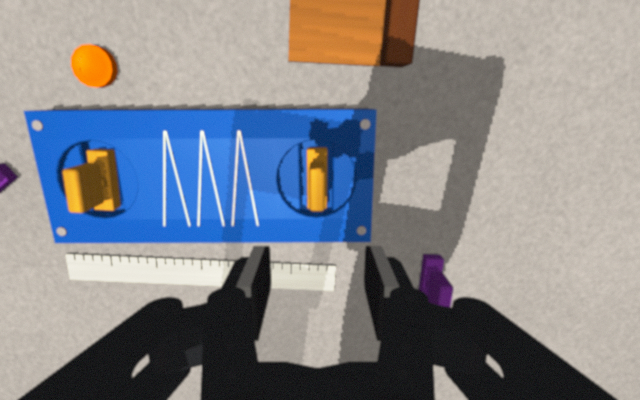

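The turned knob, at (317,180) in the wrist view, sits in line with its slot at the same height as the home knob (65.0 and 64.8). The arm is clear and the wrist force is near zero, so I'm handing it in.

```bash
python3 -c "
from rig import ctrl
print(ctrl.close_job())"
```

```text
the job is handed in; nothing more can be done
None
```

The proud knob (seat near y = -65) is now fully home. I took it by its grip, turned it about 37° under light pressure until the key dropped into the slot, pressed it to the bottom (about 9 N), and let go.

- **Final checks:** the top of its grip reads 64.5 mm in the side view and 65.0 mm in the wrist view, and the home knob reads 64.4 and 64.8. The key lies within about 3° of the slot direction. The home knob did not move, within measuring error, and I went nowhere near the purple look-alikes. The robot is clear of everything, with the job handed in just after 9 s.
- **What disagreed:** my first grasp closed on nothing, just above the grip. The cameras put the shut fingertips at about z = 90, roughly 40 mm higher than `ctrl.tcp_to_tips` (22 mm) implies. I re-measured, went about 35 mm lower and gripped properly. The knob was not disturbed by the miss.

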